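Park the film-laying roller on its ramp and bring the bail over it

TASK

Park the blue film-laying roller: with the fingertips, push it slowly from the bench up the ramp of its parking dock, without gripping or lifting it and without letting it run away or roll back down, until it meets the stop bumpers and the spring catch has come up behind it. Then push the red-sleeved wire bail over from behind so that it lies down on the parked roller, and leave both resting there. Do not disturb the other things on the bench.

Things in the scene. Friction and masses are not known exactly. Their poses are not given: they have to be found in the camera images.
- roller: smooth hard-skinned petrol-blue roller with bright ends, 50 mm diameter, 100 mm long, 0.24 to 0.38 kg. Origin at its centre, y = cylinder axis (x, z turn as it rolls). Starts lying on the bench 45 to 80 mm before the ramp's front edge, square to it within 0.06 rad. A push of 1 to 3 N rolls it up; on the slope it rolls back if let go before the catch.
- ramp: steel deck of the dock, fixed, sloping up 0.19 rad, 106 mm wide between side cheeks 12 mm above it; a low flared lead-in reaches 39 mm out in front. Origin: middle of its front edge, on the deck, at bench level; x uphill along the deck, y across to the left, z square to it. Parked roller: centre at x = 0.127 to 0.130, z = 0.025. Stop plate 36 mm high at x = 0.1585 to 0.1645; end x = 0.178.
- stop_face (a point): middle of the two black rubber bumpers on the stop plate, 25 mm above the deck, on the plane the roller surface meets (ramp x = 0.155); the roller touches it when its centre is 25 mm before this point
- catch (a joint): spring catch, rad: 0 = its two teeth stand 9 mm above the deck, near the cheeks (37 to 49 mm either side of the middle); the passing roller presses them down (0.5 = flush), then they spring up behind it and hold it within 3 mm of the bumpers. An orange thumb tab outside the right cheek releases it; leave it alone.
- catch_teeth (a point): midway between the noses of the two catch teeth (ramp x = 0.107, 7 mm above the deck when up)
- bail (a joint): wire bail, rad: 0.03 to 0.08 = lying on the parked roller, 1.25 = upright, 1.75 = fully back. Starts leaning back behind the stop at 1.38 to 1.55, kept there by light friction; falls forward and down by itself once pushed below about 0.9. It must stay back while the roller goes in.
- bail_bar (a point): middle of the bail's cross bar, which runs across the ramp (along ramp y), 126 mm long overall, with a red sleeve 9 mm in diameter over the middle 70 mm; about 110 mm above the bench while it stands back, about 77 mm when down on the roller
- bail_pivot (a point): middle of the bail's pivot line, along ramp y, at ramp x = 0.165, z = 0.022; the cross bar turns about it at 57 mm radius
- pad_stack: two stacked round lapping pads, dark with a red rim, 114 mm across, 10 mm high; bystander; origin under its centre
- loupe: black loupe, 40 mm across, 40 mm high; bystander; origin under its centre
- weight_0: brass knob weight, 36 mm across, 46 mm high; bystander; origin under its centre
- tweezers_0: black tweezers, 127 mm long; bystander; origin under their middle

How it is judged:
By the outcome, as a careful person would: the job done as asked, in the order asked, and still so for the second after the job is handed in, with the robot touching nothing.
It also fails if it takes over 58 s, if anything falls off the work surface, if the arm or the gripper's body presses on something with over 40 N, if the wrist force passes 120 N, or if a joint passes its speed limit or range.

ROBOT

A 6-joint arm with a two-finger parallel gripper is mounted at the origin on a cart in front of the work surface, level with it; the furniture and walls round the work are solid. World frame = base frame: x ahead of the robot, y to its left, z up, the work surface at z = 0. Lengths are in mm, angles in rad, forces in N, time in s.
With the tool pointing down it reaches from about 350 to 975 mm from the base axis. Payload 7.1 kg.
Tool frame: the origin (TCP) lies midway between the tips of the shut fingers; the grasp point (between the pads) lies 19 mm behind it (ctrl.grasp_offset is the distance from the TCP to the grasp point, in mm); z points along the fingers, y is the line along which they close (so a half turn about z gives the same grasp; the last joint's range is limited). The gripper opens to 88 mm and grips with 3 to 60 N. Pads are 20 mm wide; open, the fingers measure 115 mm over their backs; the gripper's body (75 mm by 178 mm) begins 61 mm behind the grasp point.
Start: joints at [-1.139, 0.423, 1.63, -0, 1.089, -0.019], TCP at [272.318, -562.537, 222.675] pointing down, gripper open.
Joint ranges: [-3, 3], [-0.9, 2.11], [0.09, 2.58], [-1.31, 4.45], [0.11, 2.69], [-2.54, 2.54]. Speed limits (rad/s): [2.39, 2.39, 3.01, 3.14, 3.14, 3.14].

INTERFACE

Orientations are given as a rotation vector (axis times angle).
In Python, from workcell import sensors, viewer, ctrl gives the robot as it stands. The module is installed in compiled form; this text tells all that it offers.
- The arm moves only by the shell command python3 -m handwheel 'ROWS'. ROWS is JSON, a list of rows, each a list of 7 numbers: the shift along the tool's x, y, z in mm, then the turn, a rotation vector about the tool's x, y, z in rad, then the closure, from 0 (fully open) to 1 (shut). In form: [[x, y, z, rx, ry, rz, jaw], ...]. A call has 1 to 10 rows; each row shifts and turns the commanded pose from where the row before left it, along the tool's axes as they then stand; what a row does not reach is not made up. A row lasts 1/8 s, in which the tool goes at most 62.5 mm and 10.7 degrees, less where a joint would pass 70% of its speed; a pose out of reach is approached as far as the arm can. A call is refused whole if a number of a shift passes 62.5 or a number of a turn 0.188, either way. A call with a gripper value outside its range is refused whole. The fingers move at their own pace and stop on an object; the grip force is fixed at half the most. Time passes only in rows, so rows that do not move let the fingers close. It gives the time, the measured TCP pose, the force, the opening and the grip force at its end, in the units of the state.
- sensors.get_obs(): the state, without advancing time (a new reading comes with each control period).
- viewer.get_image(name): name is "side" or "top"; returns a dict with "frame" (480x640x3 uint8, blue, green, red), "fov_y" (degrees; the focal length in pixels is half the picture's height over the tangent of half this angle, whatever the lens; pixels are square), "cx", "cy" (the principal point, pixels), "R" (3x3) and "t" (3): a world point X has camera coordinates R X + t. Camera axes: x right, y down, z forward; pixel columns grow to the right and rows downward; lengths in mm; the calibration is good to about 2 mm. A picture is of the moment at which its call begins. There is no depth.
- ctrl.close_job(): hands the job in; it is judged then, once.
The state is a dict: "t": time; "qpos": joint angles; "qvel": joint speeds; "joint_torque": joint torques, N m; "ee_pos": TCP position; "orientation": TCP orientation; "ft_force": force on the tool from outside, world axes, zero at the start; "moment": the same for the moment, N m; "width": finger opening in mm; "grasp_force": force on a finger pad.
Only numpy, scipy, OpenCV 4.12 (cv2) and the standard library are available. Lean on these libraries where they do the work, as an engineer would, in place of code of your own. Each camera call takes 0.05 s, during which the arm holds its last target. There are 200 camera calls.

## Working session

There is one attempt and no reset: what is moved stays moved. The work goes in short steps, Python scripts to look and compute and a shell command to move; the robot and the scene stay as the last step left them, time stands still between calls to the robot, and variables do not carry over. Pictures are saved under pics/ and viewed, at most 13 in all, crops included, and the job is handed in when it is done.

```bash
mkdir -p pics; cat > h.py <<'E'
import numpy as np, cv2
from workcell import sensors, viewer, ctrl
from scipy.spatial.transform import Rotation as Ro
def snap(n,f):
    d=viewer.get_image(n); cv2.imwrite('pics/'+f,d['frame'])
    np.savez('pics/'+n+'.npz',**{k:d[k] for k in('frame','fov_y','cx','cy','R','t')}); return d
def load(n): return np.load('pics/'+n+'.npz')
def F(d): return 240/np.tan(np.radians(float(d['fov_y']))/2)
def ray(d,u,v):
    R=np.array(d['R']);c=-R.T@np.array(d['t']);r=R.T@np.array([(u-d['cx'])/F(d),(v-d['cy'])/F(d),1]);return c,r
def onz(d,u,v,z):
    c,r=ray(d,u,v);return c+r*(z-c[2])/r[2]
def proj(d,X):
    p=np.atleast_2d(X)@np.array(d['R']).T+np.array(d['t']);return p[:,:2]/p[:,2:]*F(d)+[float(d['cx']),float(d['cy'])]
E
python3 - <<'E'
from h import *
for n in('top','side'):
    d=snap(n,n+'1.png');print(n,d['fov_y'],d['cx'],d['cy'],-np.array(d['R']).T@d['t'],np.array(d['R']).round(2).tolist())
o=sensors.get_obs();print({k:np.round(o[k],3) for k in o})
E
```

```text
top 53.55594106187308 317.8387952168394 240.7641488293001 [ 430.86545745  202.78656939 1032.24670087] [[-0.02, -1.0, 0.0], [-0.99, 0.02, -0.12], [0.12, -0.0, -0.99]]
side 47.71079063770388 326.5069516869016 240.01473954638584 [257.84856076 963.5813785  606.84603623] [[-0.94, -0.35, -0.01], [-0.19, 0.51, -0.84], [0.3, -0.78, -0.55]]
{'t': np.float64(0.1), 'qpos': array([-1.139,  0.424,  1.631, -0.   ,  1.089, -0.019]), 'qvel': array([-0.001, -0.002, -0.002, -0.001, -0.001,  0.001]), 'joint_torque': array([ 0.0000e+00, -5.4561e+01, -2.7432e+01,  6.4000e-02,  1.9000e-02,
       -0.0000e+00]), 'ee_pos': array([ 272.121, -562.104,  221.97 ]), 'orientation': array([-3.061, -0.702,  0.   ]), 'ft_force': array([0.029, 0.308, 0.296]), 'moment': array([-0.022, -0.041,  0.035]), 'grasp_force': np.float64(0.0), 'width': np.float64(88.011)}
```

View pics/top1.png

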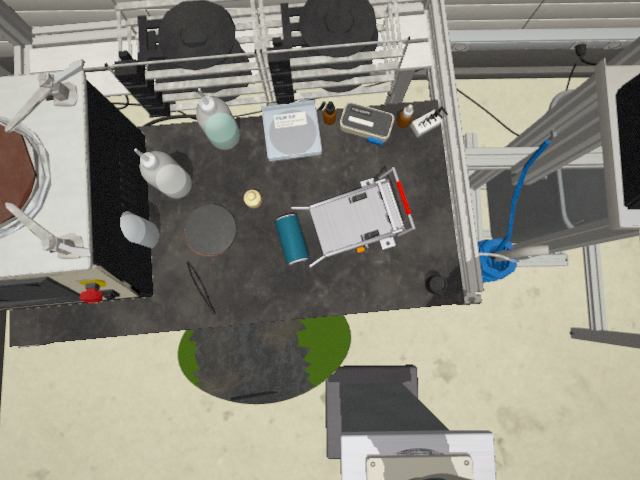

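View pics/side1.png

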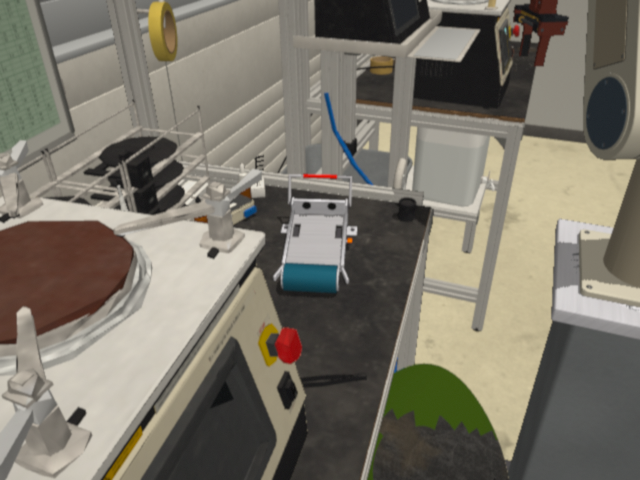

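Top view: roller at about (292,238), ramp running right to the stop at about (390,210), red sleeve at (403,198), weight (252,199), pads (210,230), tweezers (201,288) and loupe (437,284). Side view: roller (310,278), bail sleeve (320,176). I'll enlarge both for measuring.

```bash
python3 - <<'E'
from h import *
a=load('top')['frame'][155:280,265:425];b=load('side')['frame'][165:300,262:367]
a=cv2.resize(a,None,fx=5,fy=5,interpolation=cv2.INTER_CUBIC)[:600];cv2.imwrite('pics/ca.png',a)
b=cv2.resize(b,None,fx=4.4,fy=4.4,interpolation=cv2.INTER_CUBIC);cv2.imwrite('pics/cb.png',b)
E
```

```text
(no output)
```

View pics/ca.png

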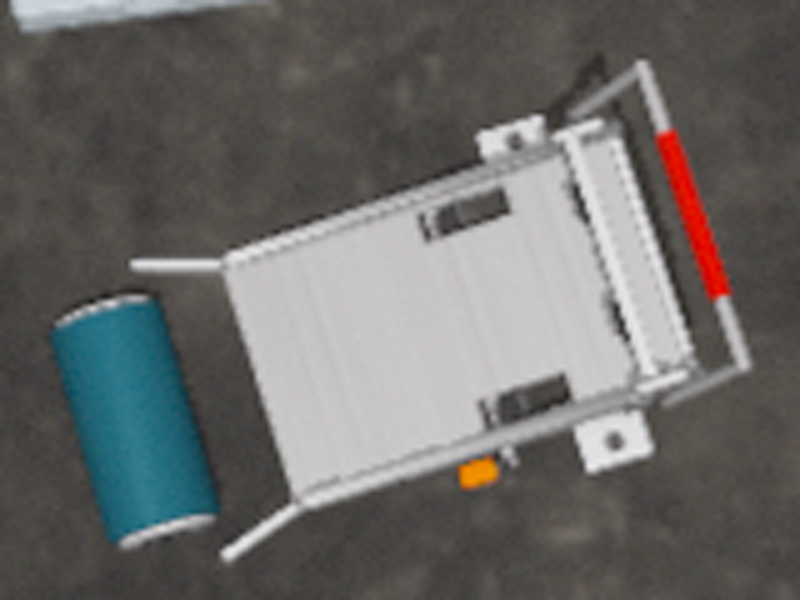

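View pics/cb.png

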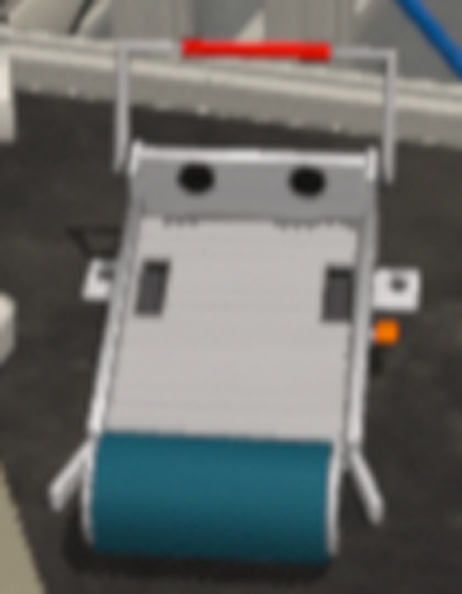

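```bash
cat >> h.py <<'E'
S,C=np.sin(.19),np.cos(.19)
def r2w(p,q):
    q=np.atleast_2d(q);a=q[:,0]*C-q[:,2]*S;z=q[:,0]*S+q[:,2]*C
    c,s=np.cos(p[2]),np.sin(p[2]);return np.c_[p[0]+a*c-q[:,1]*s,p[1]+a*s+q[:,1]*c,z]
def bar(th,y): e=th+.51;return [165-57*np.cos(e),y,22+57*np.sin(e)]
E
python3 - <<'E'
from h import *
from scipy.optimize import least_squares
T,D=load('top'),load('side')
tu=lambda a:np.array(a)/5+[264.6,154.6]
su=lambda a:np.array(a)/4.4+[261.6,164.6]
def model(p):
    fix=r2w(p,[[0,53,0],[0,-53,0],[0,53,0][:2]+[0]])[:2]
    b=r2w(p,[bar(p[3],y) for y in(63,35,-35,-63)])
    # roller axis dir
    rc=np.array([p[4],p[5],25]);ax=np.array([-np.sin(p[6]),np.cos(p[6]),0])
    return fix,b,rc,ax
def sil(d,rc,ax):
    # silhouette edges of cylinder
    c=-np.array(d['R']).T@d['t'];v=c-rc;v-=ax*(v@ax);v/=np.linalg.norm(v);w=np.cross(ax,v)
    return np.array([rc+s*25*w+e*49*ax for s in(1,-1) for e in(1,-1)])
def res(p):
    fix,b,rc,ax=model(p)
    r=[proj(T,fix)-tu([(226,262),(298,500)]),(proj(T,b)-tu([(643,67),(668,133),(722,297),(745,367)])),
       proj(D,b)-su([(120,47),(183,48),(330,51),(393,53)]),
       proj(D,r2w(p,[[155,22,25],[155,-22,25]])).mean(0)[None]-su([(252,181)]),]
    # roller corners (top): left-downhill, left-uphill, right-..
    q=[(57,325),(152,300),(117,543),(215,518)]
    P=proj(T,sil(T,rc,ax)); P=P[np.lexsort((P[:,0].round(),P[:,1]>P[:,1].mean()))]
    r.append(P-tu(q))
    q=[(95,435),(333,443),(92,550),(333,555)]
    P=proj(D,sil(D,rc,ax)); P=P[np.lexsort((P[:,0],P[:,1]>P[:,1].mean()))]
    r.append(P-su(q))
    return np.concatenate([x.ravel() for x in r])
T0=onz(T,*tu((261,382)),0)
R0=onz(T,*tu((135,425)),25)
s=least_squares(res,[T0[0],T0[1],-1.35,1.45,R0[0],R0[1],-1.35],loss='soft_l1')
print(s.x.round(3));print(res(s.x).reshape(-1,2).round(1).tolist())
p=s.x;np.save('p.npy',p)
rel=(p[4:6]-p[:2])@np.array([[np.cos(p[2]),-np.sin(p[2])],[np.sin(p[2]),np.cos(p[2])]]);print('roller in ramp',rel,p[6]-p[2])
for n,uv,z in(('wt',(252,199),30),('pads',(210,230),10),('loupe',(437,284),20),('twz',(201,288),3)):print(n,onz(T,*uv,z).round())
print('parked',r2w(p,[128.5,0,25]),'bar',r2w(p,bar(p[3],0)),'bardown',r2w(p,bar(.05,0)))
E
```

```text
[580.657 201.526  -1.297   1.635 560.301 255.885  -1.291]
[[0.5, 1.4], [-0.1, -0.3], [0.7, 0.4], [-0.0, 0.3], [0.0, 0.6], [-0.2, 0.0], [0.2, -0.3], [-0.7, -0.1], [-0.2, 0.4], [-0.9, 0.4], [-0.6, -0.2], [-1.8, 1.4], [1.5, -0.2], [-0.9, 1.5], [2.1, -0.3], [-0.2, -1.7], [0.6, -1.2], [-0.9, 0.3], [-0.6, 1.7]]
roller in ramp [-57.83986032  -4.87970915] 0.005494896199055521
wt [648. 340.  30.]
pads [586. 434.  10.]
loupe [460. -51.  20.]
twz [461. 454.   3.]
parked [[613.53973717  84.59541585  48.81847388]] bar [[629.17363194  29.00239699 105.62047132]] bardown [[609.00981192 100.70350816  73.37789047]]
```

Pose fit is good (roller about 58 mm before the ramp edge, square to it). Moving around to the downhill side of the roller, away from the frame.

```bash
python3 -m handwheel '[[36,-45,0,0,0,0,0.3],[36,-45,0,0,0,0,0.3],[36,-45,0,0,0,0,0.3],[36,-45,0,0,0,0,0.3],[36,-45,0,0,0,0,0.3],[36,-45,0,0,0,0,0.3],[36,-45,0,0,0,0,0.3],[36,-45,0,0,0,0,0.3],[36,-45,0,0,0,0,0.3],[36,-45,0,0,0,0,0.3]]' && python3 -m handwheel '[[38,-31,13,0,0,0,0.3],[38,-31,13,0,0,0,0.3],[38,-31,13,0,0,0,0.3],[38,-31,13,0,0,0,0.3],[38,-31,13,0,0,0,0.3],[38,-31,13,0,0,0,0.3],[38,-31,13,0,0,0,0.3]]' && python3 -m handwheel '[[0,0,0,0,0,-0.174,0.3],[0,0,0,0,0,-0.174,0.3],[0,0,0,0,0,-0.174,0.3],[0,0,0,0,0,-0.174,0.3],[0,0,0,0,0,-0.174,0.3],[0,0,0,0,0,-0.174,0.3],[0,0,0,0,0,-0.174,0.3],[0,0,0,0,0,-0.174,0.3],[0,0,0,0,0,0,0.3]]'
```

```text
t: 1.35
ee_pos: [400.3, 1.2, 222.8]
orientation: [3.062, 0.702, 0.001]
ft_force: [1.2, -1.5, -0.2]
width: 61.6
grasp_force: 0.0
t: 2.22
ee_pos: [545.4, 312.0, 130.8]
orientation: [3.062, 0.702, -0.001]
ft_force: [1.0, -1.4, 0.6]
width: 61.8
grasp_force: 0.0
t: 3.35
ee_pos: [544.9, 310.4, 131.4]
orientation: [-1.901, -2.5, 0.001]
ft_force: [-0.0, 0.1, 0.3]
width: 61.3
grasp_force: 0.0
```

```bash
cat >> h.py <<'E'
def where():
    o=sensors.get_obs();p=np.load('p.npy');q=o['ee_pos'];c,s=np.cos(p[2]),np.sin(p[2]);d=q[:2]-p[:2]
    R=Ro.from_rotvec(o['orientation']).as_matrix()
    print('t',o['t'],'ee',q.round(1),'along/left',round(d@[c,s],1),round(d@[-s,c],1),'tool x',R[:,0].round(3),'z',R[:,2].round(3),'yawerr',round(np.angle(np.exp(1j*(np.arctan2(-R[1,0],-R[0,0])-p[2]))),3),'w',o['width'].round(1),'F',o['ft_force'].round(2),'q',o['qpos'].round(2))
E
python3 -c "
from h import *
where()"
```

```text
Traceback (most recent call last):
  File "h.py", line 23, in where
    print('t',o['t'],'ee',q.round(1),'along/left',round(d@[c,s],1),round(d@[-s,c],1),'tool x',R[:,0].round(3),'z',R[:,2].round(3),'yawerr',round(np.angle(np.exp(1j*(np.arctan2(-R[1,0],-R[0,0])-p[2]))),3),'w',o['width'].round(1),'F',o['ft_force'].round(2),'q',o['qpos'].round(2))
                                                                                                                                                                                                                ^^^^^^^^^^^^^^^^
AttributeError: 'float' object has no attribute 'round'
```

```bash
sed -i "s/o\['width'\].round(1)/round(o['width'],1)/" h.py; python3 -m handwheel '[[0,0,38,0,0,0,0.3],[0,0,38,0,0,0,0.3],[0,0,38,0,0,0,0.3],[0,0,0,0,0,0,0.3],[-4,0,0,0,0,0,0.3],[-4,0,0,0,0,0,0.3],[-4,0,0,0,0,0,0.3]]'; python3 - <<'E'
from h import *
where()
d=snap('top','t2.png')
cv2.imwrite('pics/t2c.png',cv2.resize(d['frame'][155:305,240:425],None,fx=3.8,fy=3.8,interpolation=cv2.INTER_CUBIC))
E
```

```text
t: 4.22
ee_pos: [549.3, 299.1, 19.1]
orientation: [1.9, 2.501, 0.003]
ft_force: [-0.2, -0.1, -0.1]
width: 61.3
grasp_force: 0.0
t 4.225 ee [549.3 299.1  19.1] along/left -102.4 -3.8 tool x [-0.268  0.963  0.   ] z [ 0.002  0.001 -1.   ] yawerr -0.003 w 61.3 F [-0.19 -0.08 -0.1 ] q [0.48 0.7  1.72 0.   0.72 0.21]
```

View pics/t2c.png

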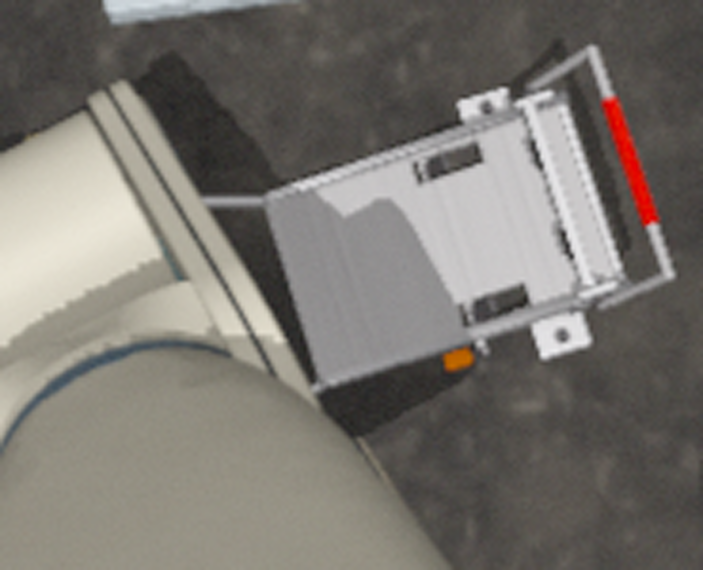

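The arm hides the roller from the top camera, while the ramp, bail and catch look undisturbed. I'll push on slowly, watching force and the side view.

```bash
python3 -m handwheel '[[-2,0,0,0,0,0,0.3],[-2,0,0,0,0,0,0.3],[-2,0,0,0,0,0,0.3],[-2,0,0,0,0,0,0.3],[-2,0,0,0,0,0,0.3],[-2,0,0,0,0,0,0.3],[-3,0,0,0,0,0,0.3],[-3,0,0,0,0,0,0.3],[-3,0,0,0,0,0,0.3],[-3,0,0,0,0,0,0.3]]'; python3 - <<'E'
from h import *
where()
d=snap('side','s2.png')
cv2.imwrite('pics/s2c.png',cv2.resize(d['frame'][165:305,240:390],None,fx=4,fy=4,interpolation=cv2.INTER_CUBIC))
E
```

```text
t: 5.52
ee_pos: [554.9, 275.7, 17.7]
orientation: [-1.9, -2.502, -0.0]
ft_force: [0.5, 0.4, 0.1]
width: 61.4
grasp_force: 0.1
t 5.525 ee [554.9 275.7  17.7] along/left -78.3 -4.7 tool x [-0.269  0.963  0.   ] z [ 0.  0. -1.] yawerr -0.002 w 61.4 F [0.48 0.37 0.08] q [0.44 0.7  1.73 0.   0.71 0.17]
```

View pics/s2c.png

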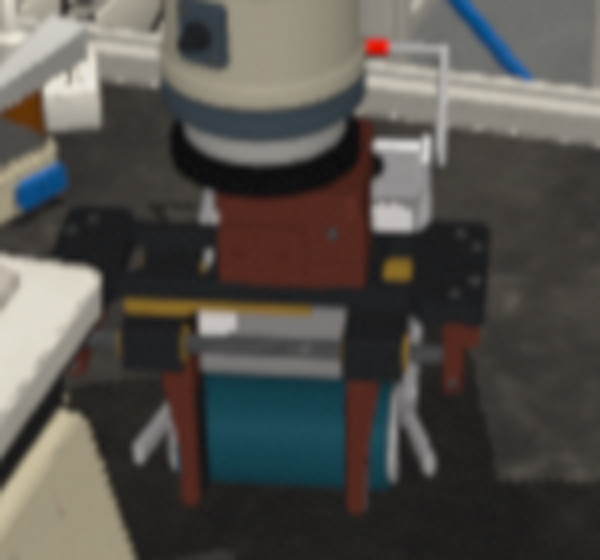

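Side view: the two fingertips (185,500), (358,510) stand behind the roller (205–392), which lies in front of the lead-in. They sit slightly left of its middle. Checking with projections.

```bash
python3 - <<'E'
from h import *
D=load('side');p=np.load('p.npy')
f=lambda X:((proj(D,X)-[240,165])*4+1.5).round().tolist()
print('tip',f([554.9,275.7,17.7]))
ax=np.array([-np.sin(p[2]),np.cos(p[2]),0]);u=np.array([np.cos(p[2]),np.sin(p[2]),0])
for a in(-58,-43,-38):
  for l in(-5,0):
    c=np.array([*p[:2],25])+a*u+l*ax
    print(a,l,'ends',f(c+50*ax),f(c-50*ax),'top',f(c+[0,0,25]),'bottomback',f(c-u*17-[0,0,17]))
E
```

```text
tip [[275.0, 491.0]]
-58 -5 ends [[169.0, 444.0]] [[393.0, 455.0]] top [[279.0, 404.0]] bottomback [[277.0, 504.0]]
-58 0 ends [[158.0, 444.0]] [[382.0, 455.0]] top [[268.0, 403.0]] bottomback [[266.0, 503.0]]
-43 -5 ends [[174.0, 424.0]] [[395.0, 435.0]] top [[283.0, 384.0]] bottomback [[281.0, 483.0]]
-43 0 ends [[163.0, 424.0]] [[384.0, 434.0]] top [[272.0, 384.0]] bottomback [[270.0, 482.0]]
-38 -5 ends [[176.0, 418.0]] [[396.0, 428.0]] top [[284.0, 378.0]] bottomback [[282.0, 476.0]]
-38 0 ends [[165.0, 417.0]] [[385.0, 428.0]] top [[273.0, 377.0]] bottomback [[271.0, 475.0]]
```

Roller is in contact at about −43 mm along the ramp axis, as expected. Continue.

```bash
python3 -m handwheel '[[-3,0,0,0,0,0,0.3],[-3,0,0,0,0,0,0.3],[-3,0,0,0,0,0,0.3],[-3,0,0,0,0,0,0.3],[-3,0,0,0,0,0,0.3],[-3,0,0,0,0,0,0.3],[-3,0,0,0,0,0,0.3],[-3,0,0,0,0,0,0.3],[-3,0,0,0,0,0,0.3],[-3,0,0,0,0,0,0.3]]';python3 -m handwheel '[[-3,0,0,0,0,0,0.3],[-3,0,0,0,0,0,0.3],[-3,0,0,0,0,0,0.3],[-3,0,-0.6,0,0,0,0.3],[-3,0,-0.6,0,0,0,0.3],[-3,0,-0.6,0,0,0,0.3],[-3,0,-0.6,0,0,0,0.3]]'; python3 - <<'E'
from h import *
where()
d=snap('side','s3.png')
cv2.imwrite('pics/s3c.png',cv2.resize(d['frame'][165:305,240:390],None,fx=4,fy=4,interpolation=cv2.INTER_CUBIC))
E
```

```text
t: 6.82
ee_pos: [563.0, 246.9, 17.7]
orientation: [-1.9, -2.502, -0.0]
ft_force: [-0.6, 1.1, 0.3]
width: 61.6
grasp_force: 0.4
t: 7.7
ee_pos: [568.6, 226.6, 20.1]
orientation: [1.9, 2.502, 0.0]
ft_force: [-0.6, 2.4, 1.7]
width: 61.0
grasp_force: 1.2
t 7.7 ee [568.6 226.6  20.1] along/left -27.4 -4.8 tool x [-0.269  0.963  0.   ] z [ 0.  0. -1.] yawerr -0.002 w 61.0 F [-0.64  2.39  1.66] q [0.36 0.68 1.75 0.   0.71 0.09]
```

View pics/s3c.png

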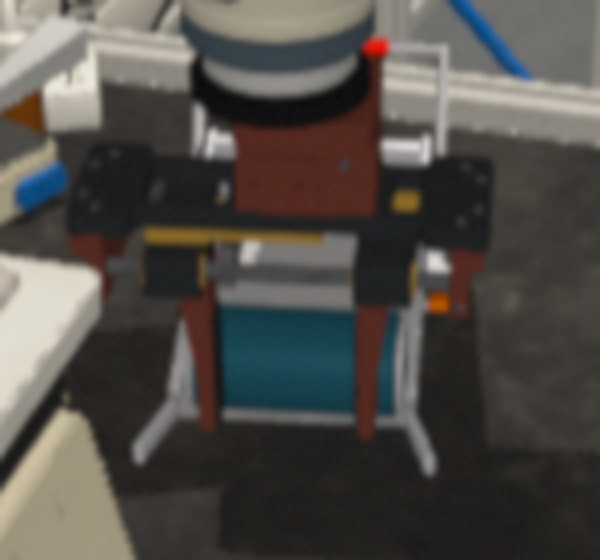

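Roller is on the deck between the cheeks, held by both fingers (about 2.4 N). Continue up the slope.

```bash
R='x'; python3 -m handwheel '[[-3,0,-0.6,0,0,0,0.3],[-3,0,-0.6,0,0,0,0.3],[-3,0,-0.6,0,0,0,0.3],[-3,0,-0.6,0,0,0,0.3],[-3,0,-0.6,0,0,0,0.3],[-3,0,-0.6,0,0,0,0.3],[-3,0,-0.6,0,0,0,0.3],[-3,0,-0.6,0,0,0,0.3],[-3,0,-0.6,0,0,0,0.3],[-3,0,-0.6,0,0,0,0.3]]'; python3 -m handwheel '[[-3,0,-0.6,0,0,0,0.3],[-3,0,-0.6,0,0,0,0.3],[-3,0,-0.6,0,0,0,0.3],[-3,0,-0.6,0,0,0,0.3],[-3,0,-0.6,0,0,0,0.3],[-3,0,-0.6,0,0,0,0.3],[-3,0,-0.6,0,0,0,0.3],[-3,0,-0.6,0,0,0,0.3],[-3,0,-0.6,0,0,0,0.3],[-3,0,-0.6,0,0,0,0.3]]'; python3 -m handwheel '[[-3,0,-0.6,0,0,0,0.3],[-3,0,-0.6,0,0,0,0.3],[-3,0,-0.6,0,0,0,0.3],[-3,0,-0.6,0,0,0,0.3],[-3,0,-0.6,0,0,0,0.3],[-3,0,-0.6,0,0,0,0.3],[-3,0,-0.6,0,0,0,0.3],[-3,0,-0.6,0,0,0,0.3]]'; python3 -c "
from h import *
where()"
```

```text
t: 9.0
ee_pos: [576.7, 197.7, 26.1]
orientation: [-1.9, -2.502, -0.0]
ft_force: [-1.4, 2.7, 0.8]
width: 61.4
grasp_force: 1.2
t: 10.25
ee_pos: [584.7, 168.8, 32.1]
orientation: [-1.9, -2.502, -0.0]
ft_force: [-1.1, 3.3, 0.9]
width: 61.5
grasp_force: 1.2
t: 11.25
ee_pos: [591.2, 145.7, 36.9]
orientation: [-1.9, -2.502, 0.0]
ft_force: [-0.2, 3.1, 1.4]
width: 61.4
grasp_force: 1.6
t 11.25 ee [591.2 145.7  36.9] along/left 56.6 -5.0 tool x [-0.269  0.963 -0.   ] z [-0. -0. -1.] yawerr -0.002 w 61.4 F [-0.16  3.07  1.4 ] q [ 0.22  0.65  1.76 -0.    0.73 -0.05]
```

```bash
python3 -m handwheel '[[-3,0,-0.6,0,0,0,0.3],[-3,0,-0.6,0,0,0,0.3],[-3,0,-0.6,0,0,0,0.3],[-3,0,-0.6,0,0,0,0.3]]'; python3 -m handwheel '[[-2,0,-0.4,0,0,0,0.3],[-2,0,-0.4,0,0,0,0.3],[-2,0,-0.4,0,0,0,0.3],[-2,0,-0.4,0,0,0,0.3]]'; python3 -m handwheel '[[-2,0,-0.4,0,0,0,0.3],[-2,0,-0.4,0,0,0,0.3]]';python3 -m handwheel '[[-2,0,-0.4,0,0,0,0.3]]'; python3 -c "
from h import *
where()"
```

```text
t: 11.75
ee_pos: [594.3, 134.0, 39.3]
orientation: [-1.9, -2.502, 0.0]
ft_force: [0.4, 3.0, 1.7]
width: 61.3
grasp_force: 1.2
t: 12.25
ee_pos: [596.5, 126.4, 40.9]
orientation: [-1.9, -2.502, 0.0]
ft_force: [0.4, 1.0, 1.1]
width: 61.8
grasp_force: 0.8
t: 12.5
ee_pos: [597.6, 122.5, 41.7]
orientation: [1.9, 2.502, -0.0]
ft_force: [-0.0, 0.2, -0.6]
width: 61.2
grasp_force: 0.2
t: 12.62
ee_pos: [598.1, 120.5, 42.0]
orientation: [1.9, 2.502, -0.0]
ft_force: [0.1, -0.5, 0.0]
width: 61.7
grasp_force: 0.0
t 12.625 ee [598.1 120.5  42. ] along/left 82.7 -5.1 tool x [-0.269  0.963 -0.   ] z [-0. -0. -1.] yawerr -0.002 w 61.7 F [ 0.11 -0.48  0.03] q [ 0.18  0.65  1.75 -0.    0.74 -0.09]
```

```bash
python3 -m handwheel '[[-1.5,0,-0.3,0,0,0,0.3],[-1.5,0,-0.3,0,0,0,0.3]]'; python3 -m handwheel '[[-1,0,-0.2,0,0,0,0.3],[-1,0,-0.2,0,0,0,0.3]]'; python3 - <<'E'
from h import *
where()
d=snap('side','s4.png')
cv2.imwrite('pics/s4c.png',cv2.resize(d['frame'][165:305,240:390],None,fx=4,fy=4,interpolation=cv2.INTER_CUBIC))
E
```

```text
t: 12.88
ee_pos: [598.7, 118.5, 42.7]
orientation: [-1.9, -2.501, -0.001]
ft_force: [-2.0, 9.3, -0.2]
width: 61.0
grasp_force: 4.7
t: 13.12
ee_pos: [598.7, 118.2, 42.8]
orientation: [-1.898, -2.5, -0.002]
ft_force: [-3.3, 16.2, -0.7]
width: 61.6
grasp_force: 8.5
t 13.125 ee [598.7 118.2  42.8] along/left 85.1 -5.2 tool x [-0.269  0.963  0.003] z [-0.001  0.003 -1.   ] yawerr -0.002 w 61.6 F [-3.33 16.25 -0.73] q [ 0.17  0.65  1.75  0.    0.74 -0.1 ]
```

View pics/s4c.png

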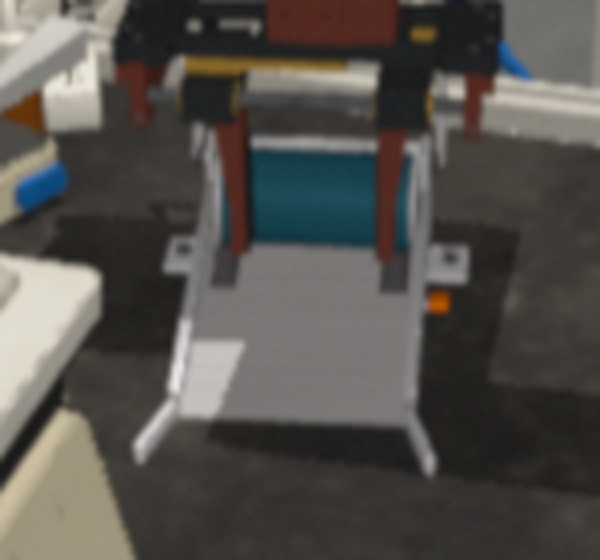

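The roller is hard against the bumpers (16 N). I'll back off slowly, feeling for whether it follows.

```bash
python3 -m handwheel '[[2,0,0,0,0,0,0.3],[2,0,0,0,0,0,0.3],[2,0,0,0,0,0,0.3],[2,0,0,0,0,0,0.3],[0,0,0,0,0,0,0.3],[0,0,0,0,0,0,0.3]]'; python3 -m handwheel '[[2,0,0,0,0,0,0.3],[2,0,0,0,0,0,0.3],[2,0,0,0,0,0,0.3],[0,0,0,0,0,0,0.3]]'; python3 - <<'E'
from h import *
where()
d=snap('side','s5.png')
m=cv2.inRange(cv2.cvtColor(d['frame'],cv2.COLOR_BGR2HSV),(90,120,40),(110,255,200))[195:240,290:350];ys,xs=np.nonzero(m);print(ys.min()+195,ys.max()+195,xs.min()+290,xs.max()+290)
E
```

```text
t: 13.92
ee_pos: [597.3, 123.6, 43.1]
orientation: [1.9, 2.502, 0.0]
ft_force: [0.4, 0.2, -0.3]
width: 61.2
grasp_force: 0.0
t: 14.42
ee_pos: [595.6, 129.7, 43.1]
orientation: [-1.899, -2.502, 0.0]
ft_force: [-1.2, 0.3, 0.2]
width: 61.3
grasp_force: 0.0
t 14.425 ee [595.6 129.7  43.1] along/left 73.2 -5.0 tool x [-0.269  0.963 -0.   ] z [-0. -0. -1.] yawerr -0.002 w 61.3 F [-1.21  0.28  0.24] q [ 0.19  0.65  1.75 -0.    0.74 -0.08]
203 227 302 341
```

The roller stays put with no contact, so the catch holds it. Raise clear and check the space behind the bail against the calibrated views.

```bash
python3 -m handwheel '[[4,0,0,0,0,0,0.6],[4,5,-20,0,0,0,1],[0,0,-45,0,0,0,1],[0,0,-45,0,0,0,1],[0,0,0,0,0,0,1]]'; python3 - <<'E'
from h import *
where();p=np.load('p.npy')
T=snap('top','t6.png');D=snap('side','s6.png');ims=[]
old=cv2.imread('pics/top1.png')
for d,im,(y0,x0) in((T,old,(120,250)),(D,D['frame'].copy(),(60,220))):
    u=np.array([np.cos(p[2]),np.sin(p[2]),0]);l=np.array([-u[1],u[0],0])
    for h,hx,hy,col in((95,10,14,(0,255,0)),(175,37.5,89,(0,255,255))):
        c=np.array([*p[:2],h])+210*u
        q=proj(d,[c+a*hx*u+b*hy*l for a,b in((1,1),(1,-1),(-1,-1),(-1,1))]);cv2.polylines(im,[q.round().astype(int)],True,col,1)
    ims.append(cv2.resize(im[y0:y0+190,x0:x0+190],None,fx=2.1,fy=3*.7,interpolation=cv2.INTER_CUBIC))
cv2.imwrite('pics/chk.png',np.hstack(ims))
E
```

```text
t: 15.1
ee_pos: [600.8, 139.3, 156.9]
orientation: [1.897, 2.498, 0.009]
ft_force: [0.5, 0.2, -0.1]
width: 15.3
grasp_force: 0.0
t 15.1 ee [600.8 139.3 156.9] along/left 65.4 2.6 tool x [-0.269  0.963 -0.   ] z [ 0.007  0.002 -1.   ] yawerr -0.002 w 15.3 F [ 0.52  0.21 -0.11] q [ 0.21  0.49  1.7   0.    0.95 -0.06]
```

View pics/chk.png

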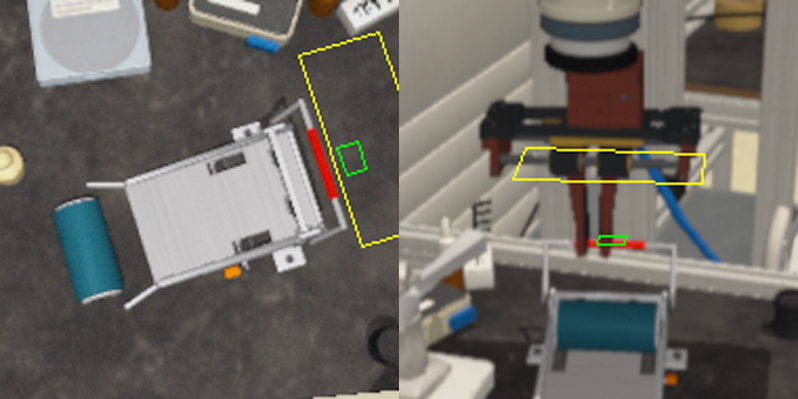

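```bash
python3 - <<'E'
from h import *
D=load('side')
for uv in((300,176),(350,182),(402,192),(428,204)):
    print(uv,[onz(D,*uv,z).round().tolist() for z in(0,40)])
T=load('top')
for uv in((446,120),(455,200),(465,290)):print(uv,[onz(T,*uv,z).round().tolist() for z in(0,40,150)])
E
```

```text
(300, 176) [[753.0, -151.0, 0.0], [720.0, -78.0, 40.0]]
(350, 182) [[626.0, -163.0, 0.0], [601.0, -89.0, 40.0]]
(402, 192) [[494.0, -157.0, 0.0], [479.0, -83.0, 40.0]]
(428, 204) [[425.0, -121.0, 0.0], [414.0, -49.0, 40.0]]
(446, 120) [[830.0, -94.0, 0.0], [814.0, -82.0, 40.0], [772.0, -50.0, 150.0]]
(455, 200) [[645.0, -104.0, 0.0], [637.0, -92.0, 40.0], [614.0, -60.0, 150.0]]
(465, 290) [[447.0, -116.0, 0.0], [447.0, -103.0, 40.0], [445.0, -69.0, 150.0]]
```

Curb is low (y ≈ −85) and clear of the gripper. Cross over the bail and come down behind it.

```bash
python3 -m handwheel '[[-28,0,0,0,0,0,1],[-28,0,0,0,0,0,1],[-28,0,0,0,0,0,1],[-28,0,0,0,0,0,1],[-27,0,0,0,0,0,1],[0,0,0,0,0,0,1]]'; python3 -m handwheel '[[0,0,15,0,0,0,1],[0,0,15,0,0,0,1],[0,0,15,0,0,0,1],[0,0,12,0,0,0,1],[0,0,0,0,0,0,1]]'; python3 -c "
from h import *
where()
d=snap('side','s7.png');T=snap('top','t7.png')
cv2.imwrite('pics/c7.png',np.hstack([cv2.resize(d['frame'][120:270,250:390],(560,600),interpolation=cv2.INTER_CUBIC)]))"
```

```text
t: 15.95
ee_pos: [634.9, 3.2, 151.0]
orientation: [-1.901, -2.498, 0.003]
ft_force: [-0.1, -0.1, 0.2]
width: 0.5
grasp_force: 0.0
t: 16.58
ee_pos: [634.8, 4.9, 94.7]
orientation: [-1.898, -2.501, 0.002]
ft_force: [0.5, 0.7, -0.4]
width: 0.6
grasp_force: 0.0
t 16.575 ee [634.8   4.9  94.7] along/left 204.0 -1.1 tool x [-0.269  0.963  0.001] z [-0.002  0.    -1.   ] yawerr -0.002 w 0.6 F [ 0.54  0.66 -0.36] q [-0.01  0.6   1.68  0.    0.87 -0.28]
```

View pics/c7.png

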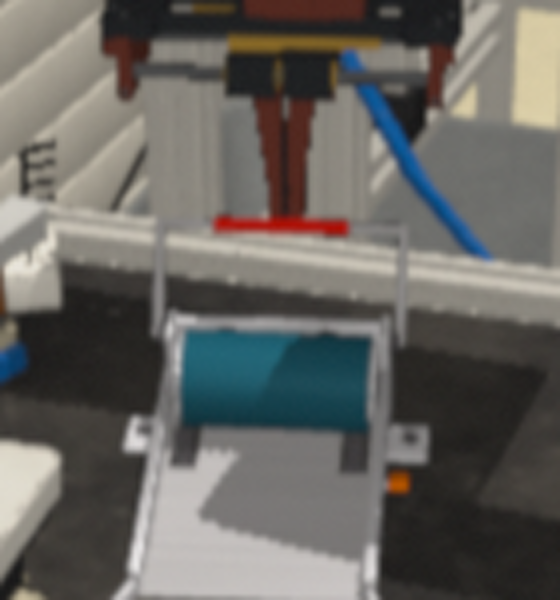

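The fingertips are behind the red bar and the roller is parked against the bumpers. Push the bail forward.

```bash
python3 -m handwheel '[[3,0,0,0,0,0,1],[3,0,0,0,0,0,1],[3,0,0,0,0,0,1],[3,0,0,0,0,0,1],[3,0,0,0,0,0,1],[3,0,0,0,0,0,1],[3,0,0,0,0,0,1],[3,0,0,0,0,0,1],[3,0,0,0,0,0,1],[3,0,0,0,0,0,1]]'; python3 -m handwheel '[[3,0,0,0,0,0,1],[3,0,0,0,0,0,1],[3,0,0,0,0,0,1],[3,0,0,0,0,0,1],[3,0,0,0,0,0,1]]';python3 -m handwheel '[[3,0,0,0,0,0,1],[3,0,0,0,0,0,1],[3,0,0,0,0,0,1],[0,0,0,0,0,0,1],[0,0,0,0,0,0,1],[0,0,0,0,0,0,1]]'; python3 - <<'E'
from h import *
where()
d=snap('side','s8.png');p=np.load('p.npy')
m=cv2.inRange(cv2.cvtColor(d['frame'],cv2.COLOR_BGR2HSV),(0,230,170),(4,255,255))[150:260,280:360];ys,xs=np.nonzero(m);print(len(ys),ys.mean()+150,xs.mean()+280)
for th in(.05,.5,.8,.95,1.1):print(th,proj(d,r2w(p,bar(th,0))))
E
```

```text
t: 17.92
ee_pos: [627.6, 33.7, 96.0]
orientation: [-1.9, -2.502, 0.0]
ft_force: [-0.3, -0.6, -0.1]
width: 0.6
grasp_force: 0.1
t: 18.55
ee_pos: [623.5, 48.2, 96.1]
orientation: [-1.9, -2.502, 0.0]
ft_force: [-0.6, -1.0, 0.2]
width: 0.7
grasp_force: 0.0
t: 19.3
ee_pos: [621.2, 56.6, 96.1]
orientation: [1.9, 2.502, 0.0]
ft_force: [1.0, -0.5, 0.1]
width: 0.5
grasp_force: 0.0
t 19.3 ee [621.2  56.6  96.1] along/left 150.5 -0.2 tool x [-0.269  0.963 -0.   ] z [ 0. -0. -1.] yawerr -0.002 w 0.5 F [ 0.96 -0.46  0.06] q [ 0.07  0.58  1.71 -0.    0.85 -0.2 ]
4 205.75 301.75
0.05 [[315.92004906 207.6323088 ]]
0.5 [[316.4906903  194.77636243]]
0.8 [[317.13700456 187.12684606]]
0.95 [[317.51591831 183.87704788]]
1.1 [[317.91893643 181.11673344]]
```

```bash
python3 -m handwheel '[[-5,0,0,0,0,0,1],[-5,0,-10,0,0,0,1],[0,0,-40,0,0,0,1],[0,0,-50,0,0,0,1],[0,0,-50,0,0,0,1],[0,0,-30,0,0,0,1],[0,0,0,0,0,0,1],[0,0,0,0,0,0,1]]'; python3 - <<'E'
from h import *
where()
d=snap('side','s9.png')
cv2.imwrite('pics/c9.png',cv2.resize(d['frame'][120:270,250:390],(560,600),interpolation=cv2.INTER_CUBIC))
E
```

```text
t: 20.35
ee_pos: [623.2, 46.7, 275.3]
orientation: [-1.899, -2.501, 0.001]
ft_force: [-0.6, -0.7, -0.5]
width: 0.1
grasp_force: 0.0
t 20.35 ee [623.2  46.7 275.3] along/left 160.5 -0.9 tool x [-0.268  0.963  0.   ] z [-0.001 -0.    -1.   ] yawerr -0.002 w 0.1 F [-0.64 -0.71 -0.51] q [ 0.06  0.37  1.58 -0.    1.19 -0.22]
```

View pics/c9.png

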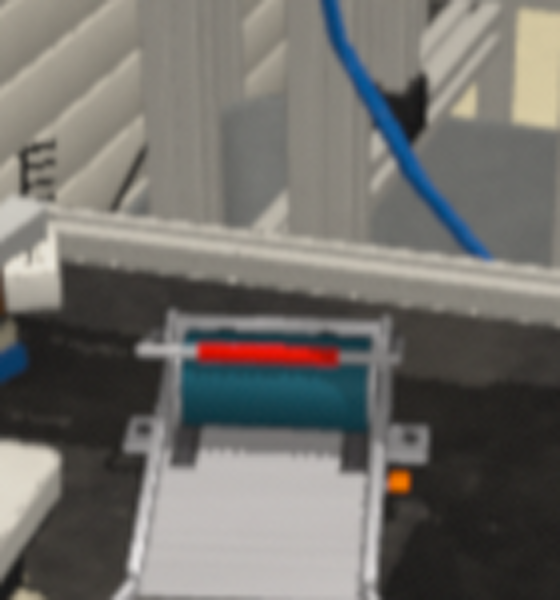

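The bail's red bar (268,353) lies across the parked blue roller, which rests at the bumpers with the robot well clear. Handing in.

```bash
python3 -c "
from workcell import ctrl
print(ctrl.close_job())"
```

```text
the job is handed in; nothing more can be done
None
```

The roller is parked against the bumpers and stayed put when I backed off, so the catch is holding it; the bail lies on it, the robot is clear, and I handed the job in at about 20 s.

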